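# Find the jig's loose bolt and hold its cap open

## Robot

A 6-joint arm with a two-finger parallel gripper is mounted at the origin on the work surface. World frame = base frame: x ahead of the robot, y to its left, z up, the work surface at z = 0. Lengths are in m, angles in rad, forces in N, time in s.
With the tool pointing down it reaches from about 0.375 to 0.9 m from the base axis. Payload 3.1 kg.
Tool frame: the origin (TCP) lies midway between the tips of the shut fingers; the grasp point (between the pads) lies 19 mm behind it; x points along the fingers, z is the direction in which the jaws open and shut, and the axes are right-handed (so a half turn about x gives the same grasp; the last joint's range is limited). The gripper opens to 85 mm and grips with 20 to 120 N. Pads are 22 mm wide; open, the fingers measure 114 mm over their backs; the gripper's body (76 mm by 85 mm) begins 54 mm behind the grasp point. The pads swing forward as they close: fully open they stand 13 mm farther back than shut.
Start: joints at [-1.498, 0.527, 1.433, -0, 1.181, -0.178], TCP at [0.156, -0.605, 0.195] pointing down, gripper open.
Joint ranges: [-3.08, 3.08], [-0.75, 2.2], [0.22, 2.44], [-1.43, 4.57], [0, 2.65], [-2.85, 2.85]. Speed limits (rad/s): [2.79, 2.79, 3.14, 3.14, 3.14, 3.14].

## Interface

Orientations are given as a unit quaternion [x, y, z, w].
In Python, from station import telemetry, optics, manip gives the robot as it stands.
- The arm moves only by the tool step_arm, never from a script. Its argument "commands" is a list of rows, each a list of 4 numbers: the shift along the tool's x, y, z in m, then the turn about the tool's x in rad. A call has 1 to 8 rows; each row is the pose to reach, as a shift and turn from the pose measured when the call began, along the tool's axes at that moment; what a row does not reach only later rows make up. A row lasts 1/12 s, in which the tool goes at most 41.7 mm and 7.16 degrees, less where a joint would pass 70% of its speed; a pose out of reach is approached as far as the arm can. A call with a gripper value outside its range is refused whole. "jaw" is the finger opening in m, from 0 to 0.0854, set as the call begins (left out, the last holds). The fingers move at their own pace and stop on an object; "grip_force" is the grip in N (left out, the last holds). Time passes only in rows, so rows that repeat a pose let the fingers close. It gives the time, the measured TCP pose, the force and the opening at its end, in the units of the state.
- telemetry.sense(): the state, without advancing time (a new reading comes with each control period).
- optics.snapshot(name): name is "scene" or "top" or "wrist"; returns the picture (384x512x3 uint8, red, green, blue); there is no depth.
- optics.camera_params(name): a dict with "mtx" (3x3 intrinsics, pixels), "k1" (the pictures are not rectified: a ray, as slopes to the right and down, at radius r is drawn at 1 + k1 r^2 times it, then the intrinsics apply), "origin" and "attitude" of the camera in the world. Camera axes: x right, y down, z forward; pixel columns grow to the right and rows downward; lengths in m; the calibration is good to about 2 mm. A picture is of the moment at which its call begins: read the wrist's pose just before it. camera_params takes no time and is no camera call; for the wrist camera it gives the pose at the moment of the call.
- manip.sign_off(): hands the job in, once; it reports no verdict.
The state is a dict: "t": time; "q": joint angles; "qd": joint speeds; "tau": joint torques, N m; "tcp_pos": TCP position; "tool_rot": TCP orientation; "force": force on the tool from outside, world axes, zero at the start; "ft_torque": the same for the moment, N m; "finger_gap": opening from 0.0 (shut) to 1.0 (fully open).
Only numpy, scipy, OpenCV 4.12 (cv2) and the standard library are available. Lean on these libraries where they do the work, as an engineer would, in place of code of your own. Each camera call takes 0.05 s, during which the arm holds its last target.

## Task

Unload the clamping jig: take the dowel out of its end socket and drop it end-down into the narrow upright tube. Then tap down on the three bolt heads, one after another, until you find the loose one, the one that sinks, and lift the cap directly behind that bolt until it is about 40 degrees open or more. Finish while still holding that cap open, with the other two caps left shut and the things standing around left alone.

Things in the scene. Friction and masses are not known exactly. Their poses are not given: they have to be found in the camera images.
- jig: Fixed aluminium block; its top (deck) is 45 mm above the bench. Origin on the bench under the middle station; x runs from the bolts (robot side) to the hinges, y along the row to the left, z up. Spans x -70..70, y -125..175 mm. Stations at y 85 (left), 0, -85 (right): hex bolt head at x -52, hinged cap directly behind it. Dowel socket, 17 mm wide, 40 deep, at x 0, y 150. Yaw varies.
- dowel: Plain round wooden dowel, 14 mm in diameter, 150 mm long, about 20 g, loose. Origin at the centre of its lower end, z along it. It starts upright in the jig's end socket, its lower end 40 mm below the deck, so 110 mm of it stand above the deck.
- tube: Narrow upright aluminium tube on a 70 mm square foot, fixed on the bench. Origin at the centre of its underside, z up. The tube is 80 mm high, 32 mm outside and 26 mm inside diameter; its inner floor is 6 mm above the bench.
- bolt_left_top (a point): Centre of the top face of the left (+y end, next to the dowel socket) bolt's hex head, 22 mm over the corners, standing 14 mm above the deck (59 mm above the bench) at the start. It moves down with the bolt.
- bolt_left (a joint): How far the left bolt has been pushed down (m): 0 at the start. A tight bolt stays within about 1 mm of 0 when tapped; the loose one slides down under about 2 N until it stops at 0.008, and stays down. Which of the three is loose cannot be seen and varies.
- knob_left (a point): Centre of the barrel knob of the left (+y end, next to the dowel socket) cap: a cylinder 22 mm in diameter, 24 mm long with flat ends, lying parallel to the hinge (jig's y), its centre 34 mm above the deck (79 mm above the bench) with the cap shut, 48 mm behind the bolt. Pinched by its ends it can turn between the fingers. It stands on an 8 mm stem, its centre 28 mm above the cap's upper face. Turns with the cap.
- angle_left (a joint): Opening angle of the left cap (rad): 0 shut, 1.1 fully open. The cap is a 72 x 56 x 6 mm steel plate lying on the deck, hinged along the jig's y axis at its far edge; the knob end swings up and away from the robot. A light spring shuts it as soon as it is let go (about 2 to 4 N at the knob hold it).
- cap_left: The left cap with its knob. Origin at the middle of its hinge line, at deck height: 64 mm beyond the knob's centre along the jig's x, and 34 mm below it, with the cap shut.
- bolt_mid_top (a point): Centre of the top face of the middle bolt's hex head, 22 mm over the corners, standing 14 mm above the deck (59 mm above the bench) at the start. It moves down with the bolt.
- bolt_mid (a joint): How far the mid bolt has been pushed down (m): 0 at the start. A tight bolt stays within about 1 mm of 0 when tapped; the loose one slides down under about 2 N until it stops at 0.008, and stays down. Which of the three is loose cannot be seen and varies.
- knob_mid (a point): Centre of the barrel knob of the middle cap: a cylinder 22 mm in diameter, 24 mm long with flat ends, lying parallel to the hinge (jig's y), its centre 34 mm above the deck (79 mm above the bench) with the cap shut, 48 mm behind the bolt. Pinched by its ends it can turn between the fingers. It stands on an 8 mm stem, its centre 28 mm above the cap's upper face. Turns with the cap.
- angle_mid (a joint): Opening angle of the mid cap (rad): 0 shut, 1.1 fully open. The cap is a 72 x 56 x 6 mm steel plate lying on the deck, hinged along the jig's y axis at its far edge; the knob end swings up and away from the robot. A light spring shuts it as soon as it is let go (about 2 to 4 N at the knob hold it).
- cap_mid: The mid cap with its knob. Origin at the middle of its hinge line, at deck height: 64 mm beyond the knob's centre along the jig's x, and 34 mm below it, with the cap shut.
- bolt_right_top (a point): Centre of the top face of the right (-y end) bolt's hex head, 22 mm over the corners, standing 14 mm above the deck (59 mm above the bench) at the start. It moves down with the bolt.
- bolt_right (a joint): How far the right bolt has been pushed down (m): 0 at the start. A tight bolt stays within about 1 mm of 0 when tapped; the loose one slides down under about 2 N until it stops at 0.008, and stays down. Which of the three is loose cannot be seen and varies.
- knob_right (a point): Centre of the barrel knob of the right (-y end) cap: a cylinder 22 mm in diameter, 24 mm long with flat ends, lying parallel to the hinge (jig's y), its centre 34 mm above the deck (79 mm above the bench) with the cap shut, 48 mm behind the bolt. Pinched by its ends it can turn between the fingers. It stands on an 8 mm stem, its centre 28 mm above the cap's upper face. Turns with the cap.
- angle_right (a joint): Opening angle of the right cap (rad): 0 shut, 1.1 fully open. The cap is a 72 x 56 x 6 mm steel plate lying on the deck, hinged along the jig's y axis at its far edge; the knob end swings up and away from the robot. A light spring shuts it as soon as it is let go (about 2 to 4 N at the knob hold it).
- cap_right: The right cap with its knob. Origin at the middle of its hinge line, at deck height: 64 mm beyond the knob's centre along the jig's x, and 34 mm below it, with the cap shut.
- screwdriver: Bystander: a screwdriver lying on the bench.
- glue: Bystander: a closed white glue bottle, 52 mm in diameter, 100 mm high, standing on the bench; origin under its centre.
- house: Bystander: a small white model house 70 x 100 x 60 mm; origin under its centre.
There are look-alikes about, which are no part of the job. Several things have the shape of the tube; the one meant has the colours described above.

How it is judged:
On the way, in this order (a step that is already met when the one before it is completed fails the run):
1. the dowel stands in the tube, on its floor, and is let go (horizontal distance between dowel and tube below 0.012 m and height (world z) of dowel below 0.016 m and angle between dowel's own z axis and vertical below 0.25 rad and contact force between the fingers and dowel below 0.1 N), for 0.2 s.
2. the loose bolt is found: it has been tapped down more than 5 mm (value of joint any of bolt_left, bolt_mid, bolt_right above 0.005 m), for 0.1 s.
At the end, for the whole second after the job is handed in: Dowel let go in the tube (foot within 12 mm of its axis, under 16 mm high, lean under 0.25 rad); loose bolt over 5 mm down; its cap over 0.52 rad open, still, held by the fingers (over 0.5 N); other caps under 0.15 rad; bystanders within 30 mm of their places (all of step 1 and ((value of joint bolt_left above 0.005 m and value of joint angle_left above 0.52 rad and velocity of joint angle_left between -0.1 and 0.1 rad/s and contact force between the fingers and cap_left above 0.5 N and value of joint each of angle_mid, angle_right below 0.15 rad) or (value of joint bolt_mid above 0.005 m and value of joint angle_mid above 0.52 rad and velocity of joint angle_mid between -0.1 and 0.1 rad/s and contact force between the fingers and cap_mid above 0.5 N and value of joint each of angle_left, angle_right below 0.15 rad) or (value of joint bolt_right above 0.005 m and value of joint angle_right above 0.52 rad and velocity of joint angle_right between -0.1 and 0.1 rad/s and contact force between the fingers and cap_right above 0.5 N and value of joint each of angle_left, angle_mid below 0.15 rad)) and distance of each of screwdriver, glue, house from where it was at the start of the episode below 0.03 m); the arm keeps its last pose, push and grip.
It fails at once if a cap was lifted whose bolt had not been found loose ((value of joint angle_left above 0.25 rad and value of joint bolt_left below 0.004 m) or (value of joint angle_mid above 0.25 rad and value of joint bolt_mid below 0.004 m) or (value of joint angle_right above 0.25 rad and value of joint bolt_right below 0.004 m)).
It fails at once if a bystander was disturbed (distance of any of screwdriver, glue, house from where it was at the start of the episode above 0.03 m).
It also fails if it takes over 64 s, if anything falls off the work surface, if the arm or the gripper's body presses on something with over 40 N, if the wrist force passes 120 N, or if a joint passes its speed limit or range.

## Working session

There is one attempt and no reset: what is moved stays moved. The work goes in short steps, Python scripts to look and compute and a tool call to move; the robot and the scene stay as the last step left them, time stands still between calls to the robot, and variables do not carry over. Pictures are saved under pics/ and viewed, and the job is handed in when it is done.

Besides the shell and the picture viewer there is one more tool, called after "Call:" as name(argument=value, ...) on one line, values as JSON. step_arm: Moves the arm, as the interface text tells. Its arguments: {"type":"object","properties":{"commands":{"type":"array","items":{"type":"array","items":{"type":"number"}}},"jaw":{"type":"number"},"grip_force":{"type":"number"}},"required":["commands"]}

```bash
ls; mkdir -p pics; python3 - <<'E'
from station import telemetry, optics
import cv2
print(telemetry.sense())
for n in ("scene","top"):
    im=optics.snapshot(n); cv2.imwrite(f"pics/{n}0.png",im[:,:,::-1]); print(n,optics.camera_params(n))
E
```

```text
pics
{'t': 0.0, 'q': array([-1.49751576e+00,  5.28481713e-01,  1.43389702e+00, -1.75482658e-05,
        1.18136640e+00, -1.78507019e-01]), 'qd': array([ 0.00194356, -0.00061574,  0.00112119, -0.00097772, -0.00129134,
       -0.00052752]), 'tau': array([-1.48861880e-03, -4.42356634e+01, -1.78024900e+01, -3.24141783e-04,
        8.19866604e-03,  1.29335486e-06]), 'tcp_pos': array([ 0.1556705 , -0.60449527,  0.19392581]), 'tool_rot': array([ 0.43382189,  0.55933813, -0.43269821,  0.55831145]), 'force': array([ 0.22257456,  0.8135213 , -0.65008268]), 'ft_torque': array([ 0.0105755 , -0.010249  ,  0.00333593]), 'finger_gap': 1.0011218471430023}
scene {'mtx': array([[479.97959617,   0.        , 246.77587933],
       [  0.        , 479.97959617, 190.44684443],
       [  0.        ,   0.        ,   1.        ]]), 'k1': -0.09862135826357296, 'origin': array([1.09617131, 0.62990198, 1.01876593]), 'attitude': array([ 0.34260061,  0.86834115, -0.3365094 , -0.12397539])}
top {'mtx': array([[475.42531376,   0.        , 256.50212652],
       [  0.        , 475.42531376, 186.3163644 ],
       [  0.        ,   0.        ,   1.        ]]), 'k1': -0.14981235970727635, 'origin': array([ 0.40680628, -0.02649133,  1.33884039]), 'attitude': array([-0.70397163,  0.70850173, -0.02942032,  0.03979569])}
```

View pics/scene0.png

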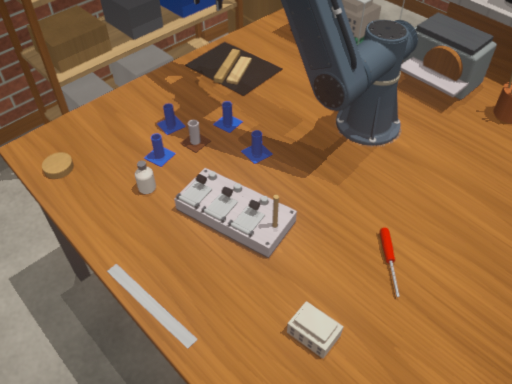

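View pics/top0.png

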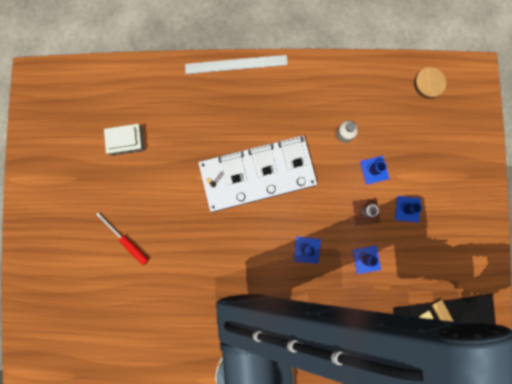

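The scene shows the jig with the dowel (scene 276,210; top 213,180). Candidates for the tube in the top view are blue ones at (376,168), (409,208), (367,260) and (307,250), and a bare-metal one on a brown foot at (372,211). I take the metal one and check it in crops.

```bash
cat > h.py <<'E'
import numpy as np, cv2
from scipy.spatial.transform import Rotation as R
from station import telemetry, optics
def ray(cp,px):
    K=np.array(cp["mtx"]);d=np.array([[(px[0]-K[0,2])/K[0,0],(px[1]-K[1,2])/K[1,1]]]).ravel()
    u=cv2.undistortPoints(np.array([[px]],float),K,np.array([cp["k1"],0,0,0,0.])).ravel()
    return np.array(cp["origin"]),R.from_quat(cp["attitude"]).apply([u[0],u[1],1])
def plane(cp,px,z):
    o,d=ray(cp,px); return o+d*(z-o[2])/d[2]
def proj(cp,P):
    K=np.array(cp["mtx"]);r=R.from_quat(cp["attitude"]).inv()
    p=r.apply(np.atleast_2d(P)-cp["origin"]);rv=np.zeros(3)
    return cv2.projectPoints(p,rv,rv,K,np.array([cp["k1"],0,0,0,0.]))[0].reshape(-1,2)
def tri(a,pa,b,pb):
    o1,d1=ray(a,pa);o2,d2=ray(b,pb)
    A=np.stack([d1,-d2],1);s=np.linalg.lstsq(A,o2-o1,rcond=None)[0]
    p,q=o1+s[0]*d1,o2+s[1]*d2
    return (p+q)/2,np.linalg.norm(p-q)
def crop(im,x0,y0,w,h,k,name):
    cv2.imwrite(name,cv2.resize(im[y0:y0+h,x0:x0+w,::-1],None,fx=k,fy=k,interpolation=cv2.INTER_CUBIC))
E
python3 - <<'E'
from h import *
t=cv2.imread("pics/top0.png")[:,:,::-1];s=cv2.imread("pics/scene0.png")[:,:,::-1]
crop(t,190,125,135,95,5,"pics/c1.png");crop(t,285,150,145,130,5,"pics/c2.png")
crop(s,130,90,170,165,3.5,"pics/c3.png")
E
```

```text
(no output)
```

View pics/c1.png

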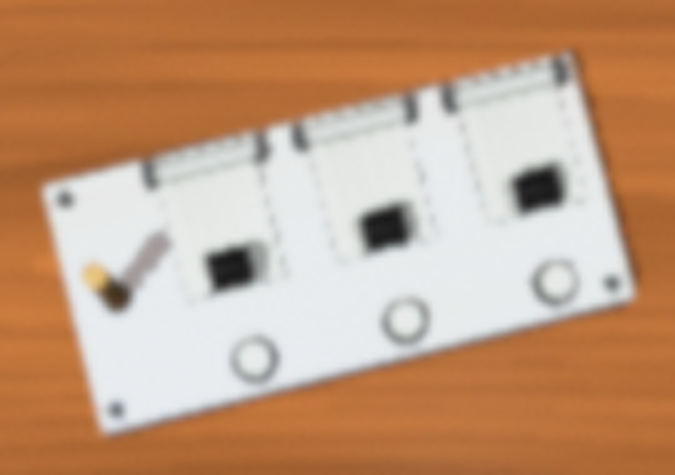

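View pics/c2.png

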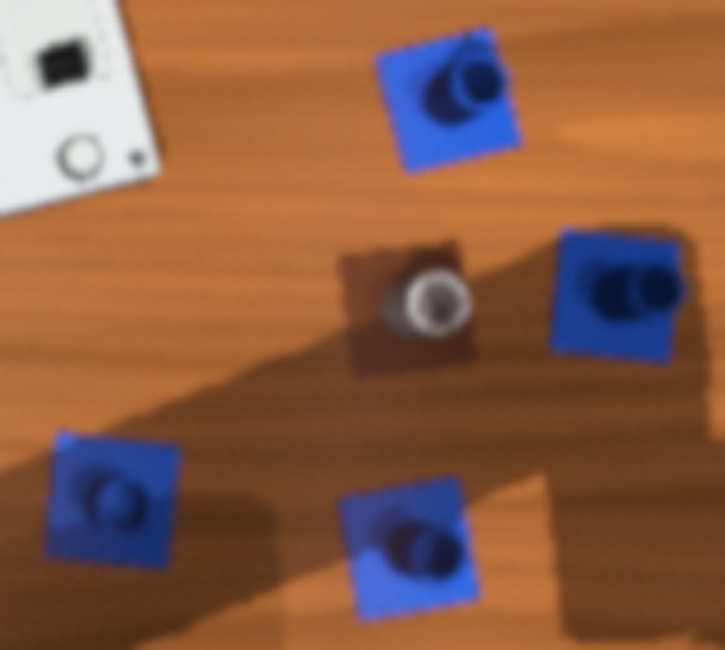

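View pics/c3.png

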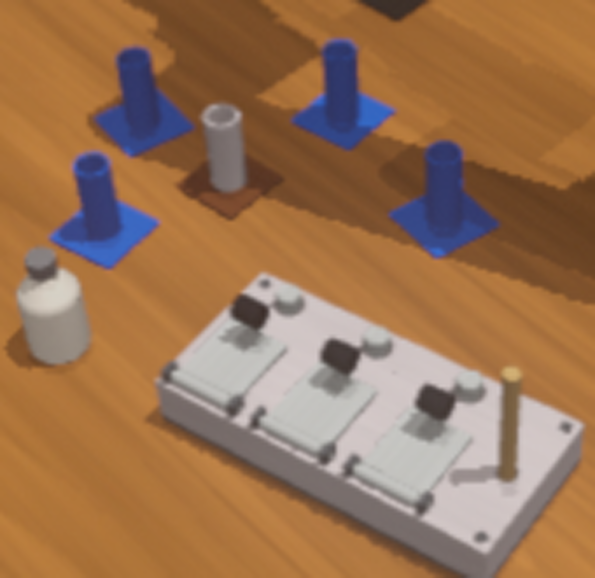

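The crops confirm it: the metal tube on the brown foot is at top (372.4,210.4) and scene (~194,123). The others are all blue. Next I measure positions.

```bash
python3 - <<'E'
from h import *
t=cv2.imread("pics/top0.png");T=optics.camera_params("top");S=optics.camera_params("scene")
def c1(x,y):return (190-.4+x/5,125-.4+y/5)
def c2(x,y):return (285-.4+x/5,150-.4+y/5)
def c3(x,y):return (130-.36+x/3.5,90-.36+y/3.5)
print("tube top",plane(T,c2(437,302),.08), plane(S,c3(223,115),.08), tri(T,c2(437,302),S,c3(223,115)))
print("foot",[plane(T,c2(*p),0).round(4) for p in((340,256),(457,242),(474,360),(356,377))])
print("bolts top",[plane(T,c1(*p),.059).round(4) for p in((254,359),(406,321),(556,281))])
print("bolts scene",[plane(S,c3(*p),.059).round(4) for p in((470,384),(377,340),(288,297))])
print("knob top",[plane(T,c1(*p),.09).round(4) for p in((231,268),(385,228),(538,188))])
print("corners",[plane(T,c1(*p),.045).round(4) for p in((43,185),(572,50),(634,295),(103,434))])
print("corners S",[plane(S,c3(*p),.045).round(4) for p in((158,380),(264,274),(582,428),(490,548))])
print("dowel top",tri(T,c1(95,274),S,c3(511,374)),plane(T,c1(95,274),.155),plane(T,c1(118,300),.045),plane(S,c3(508,478),.045))
E
```

```text
tube top [ 0.46496909 -0.31559798  0.08      ] [ 0.46183225 -0.31717782  0.08      ] (array([ 0.46437974, -0.31442559,  0.0832396 ]), np.float64(0.0012057649345422153))
foot [array([ 0.4953, -0.279 ,  0.    ]), array([ 0.5026, -0.3464,  0.    ]), array([ 0.4356, -0.3544,  0.    ]), array([ 0.4268, -0.2866,  0.    ])]
bolts top [array([0.5055, 0.0356, 0.059 ]), array([ 0.5256, -0.0467,  0.059 ]), array([ 0.5468, -0.1281,  0.059 ])]
bolts scene [array([0.5086, 0.0391, 0.059 ]), array([ 0.5295, -0.0429,  0.059 ]), array([ 0.5498, -0.1261,  0.059 ])]
knob top [array([0.5515, 0.0462, 0.09  ]), array([ 0.5723, -0.0355,  0.09  ]), array([ 0.5931, -0.1169,  0.09  ])]
corners [array([0.6037, 0.1528, 0.045 ]), array([ 0.677 , -0.1402,  0.045 ]), array([ 0.5403, -0.1719,  0.045 ]), array([0.4661, 0.1189, 0.045 ])]
corners S [array([ 0.6721, -0.1383,  0.045 ]), array([ 0.5393, -0.1707,  0.045 ]), array([0.4696, 0.1196, 0.045 ]), array([0.5966, 0.1505, 0.045 ])]
dowel top (array([0.54125624, 0.11104562, 0.15543605]), np.float64(0.0005672948524875047)) [0.54150071 0.1108901  0.155     ] [0.53956336 0.11091619 0.045     ] [0.54323573 0.11496658 0.045     ]
```

Measurements agree: jig yaw about 14°, origin about (0.578,-0.034), dowel at (0.5415,0.111) (predicted the same from the jig), and tube at (0.465,-0.316), matching its foot centre. Bolt height and spacing also check out. Next, the move to the dowel.

```bash
cat >> h.py <<'E'
JO=np.array([.5775,-.0343]);JY=np.deg2rad(14.1)
def jig(x,y):
    c,s=np.cos(JY),np.sin(JY);return JO+[c*x-s*y,s*x+c*y]
def go(x,y,z,jaw=None):
    """shift in tool axes to target; turn about tool x bringing jaw axis to direction `jaw` (rad, mod pi)"""
    st=telemetry.sense();r=R.from_quat(st["tool_rot"]);d=r.inv().apply(np.array([x,y,z])-st["tcp_pos"])
    out=[d.round(4)]
    if jaw is not None:
        v=r.inv().apply([np.cos(jaw),np.sin(jaw),0]);a=np.arctan2(-v[1],v[2]);a=(a+np.pi/2)%np.pi-np.pi/2
        out.append(("turn",a.round(3)))
    print("t",round(st["t"],2),"tcp",st["tcp_pos"].round(4),"F",st["force"].round(2),"gap",round(st["finger_gap"]*.0854,4),"q1,q6",st["q"][[0,5]].round(2),"shift",*out)
E
python3 - <<'E'
from h import *
print(R.from_quat(telemetry.sense()["tool_rot"]).as_matrix().round(3))
for y in(85,0,-85,150): print(y,jig(-52,y),jig(-4,y),jig(0,y))
go(*jig(0,150),.195,JY+np.pi/2)
E
```

```text
[[-0.     0.968  0.249]
 [ 0.002  0.249 -0.968]
 [-1.     0.    -0.002]]
85 [-70.5631208   69.73684069] [-24.00926406  81.43036125] [-20.129776   82.4048213]
0 [-49.85584479 -12.70228061] [-3.30198806 -1.00876005] [ 0.5775 -0.0343]
-85 [-29.14856879 -95.14140191] [ 17.40528794 -83.44788135] [ 21.284776  -82.4734213]
150 [-86.39809656 132.77852168] [-39.84423983 144.47204225] [-35.96475177 145.44650229]
t 0.1 tcp [ 0.1557 -0.6046  0.194 ] F [-0.29 -0.2  -0.74] gap 0.0856 q1,q6 [-1.5  -0.18] shift [   0.2888    1.4077 -150.4445] ('turn', np.float64(0.006))
```

Call:
step_arm(commands=[[0, 0.55, -0.596, 0.006], [0, 0.55, -0.596, 0.006], [0, 0.55, -0.596, 0.006], [0, 0.55, -0.596, 0.006], [0, 0.55, -0.596, 0.006], [0, 0.55, -0.596, 0.006], [0, 0.55, -0.596, 0.006], [0, 0.55, -0.596, 0.006]], jaw=0.06)

```text
t: 0.77
tcp_pos: [0.3139, -0.3095, 0.1949]
tool_rot: [0.436, 0.558, -0.435, 0.557]
force: [1.0, -0.2, 0.3]
finger_gap: 0.703
```

```bash
sed -i 's|^    c,s=np.cos(JY).*|    x,y=x/1e3,y/1e3;c,s=np.cos(JY),np.sin(JY);return JO+[c*x-s*y,s*x+c*y]|' h.py; python3 - <<'E'
from h import *
print(jig(0,150),jig(-52,0));go(*jig(0,150),.195,JY+np.pi/2)
E
```

```text
[0.54095775 0.1111808 ] [ 0.52706666 -0.04696798]
t 0.77 tcp [ 0.3139 -0.3095  0.1949] F [ 0.96 -0.17  0.31] gap 0.06 q1,q6 [-1.03  0.29] shift [ 0.0009  0.3224 -0.3531] ('turn', np.float64(-0.001))
```

Call:
step_arm(commands=[[0, 0.322, -0.353, 0], [0, 0.322, -0.353, 0], [0, 0.322, -0.353, 0], [0, 0.322, -0.353, 0], [0, 0.322, -0.353, 0], [0, 0.322, -0.353, 0], [0, 0.322, -0.353, 0], [0, 0.322, -0.353, 0]])

```text
t: 1.43
tcp_pos: [0.4716, -0.0158, 0.1956]
tool_rot: [0.436, 0.558, -0.435, 0.557]
force: [0.5, -0.8, -0.6]
finger_gap: 0.701
```

```bash
python3 - <<'E'
from h import *
go(*jig(0,150),.195,JY+np.pi/2)
E
```

```text
t 1.43 tcp [ 0.4716 -0.0158  0.1956] F [ 0.53 -0.8  -0.61] gap 0.0598 q1,q6 [-0.27  1.05] shift [ 0.0008  0.0981 -0.1064] ('turn', np.float64(-0.001))
```

Call:
step_arm(commands=[[0, 0.098, -0.106, 0], [0, 0.098, -0.106, 0], [0, 0.098, -0.106, 0], [0, 0.098, -0.106, 0], [0, 0.098, -0.106, 0], [0, 0.098, -0.106, 0]])

```text
t: 1.93
tcp_pos: [0.5406, 0.1118, 0.1952]
tool_rot: [0.434, 0.559, -0.434, 0.557]
force: [0.1, -0.7, -0.5]
finger_gap: 0.698
```

```bash
python3 - <<'E'
from h import *
go(*jig(0,150),.1,JY+np.pi/2)
W=optics.camera_params("wrist")
im=optics.snapshot("wrist");crop(im,0,0,512,384,1.5,"pics/w1.png");print(W)
P=[[*jig(0,150),.155],[*jig(0,150),.045],[*jig(-52,85),.059],[*jig(-4,85),.09]]
print(proj(W,P)*1.5)
E
```

```text
t 1.93 tcp [0.5406 0.1118 0.1952] F [ 0.06 -0.67 -0.48] gap 0.0596 q1,q6 [0.   1.32] shift [0.0952 0.0004 0.0009] ('turn', np.float64(0.002))
{'mtx': array([[314.59961387,   0.        , 260.44753985],
       [  0.        , 314.59961387, 186.735173  ],
       [  0.        ,   0.        ,   1.        ]]), 'k1': 0.01635918552032816, 'origin': array([0.60807397, 0.12963327, 0.3743751 ]), 'attitude': array([ 0.78215509, -0.60767445, -0.08617916,  0.10741664])}
[[395.31976051 294.70365281]
 [394.51404999 247.94214539]
 [485.46461297 323.948625  ]
 [499.36279816 269.64769295]]
```

View pics/w1.png

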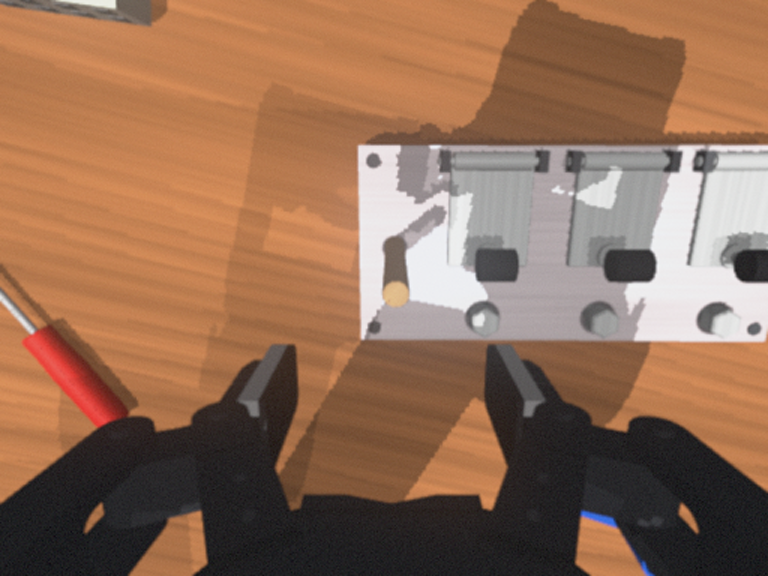

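The wrist view shows the dowel top at (396,293) where (395,295) was predicted, and the jaws straddle it. I descend and grip.

Call:
step_arm(commands=[[0.03, 0.0, 0.001, 0], [0.06, 0.0, 0.001, 0], [0.094, 0.0, 0.001, 0], [0.094, 0.0, 0.001, 0], [0.094, 0.0, 0.001, 0]])

```text
t: 2.4
tcp_pos: [0.5378, 0.1085, 0.1]
tool_rot: [0.434, 0.56, -0.437, 0.555]
force: [-0.2, 1.4, -0.6]
finger_gap: 0.704
```

Call:
step_arm(commands=[[0, 0, 0, 0], [0, 0, 0, 0], [0, 0, 0, 0], [0, 0, 0, 0], [0, 0, 0, 0], [0, 0, 0, 0], [0, 0, 0, 0], [0, 0, 0, 0]], jaw=0.0, grip_force=25)

```text
t: 3.07
tcp_pos: [0.5394, 0.1087, 0.1018]
tool_rot: [0.435, 0.559, -0.436, 0.556]
force: [0.9, 0.2, 6.9]
finger_gap: 0.148
```

Call:
step_arm(commands=[[-0.03, 0, 0, 0], [-0.06, 0, 0, 0], [-0.09, 0, 0, 0], [-0.12, 0, 0, 0], [-0.12, 0, 0, 0], [-0.12, 0, 0, 0]])

```text
t: 3.57
tcp_pos: [0.5412, 0.1087, 0.224]
tool_rot: [0.436, 0.557, -0.434, 0.557]
force: [-1.5, 0.1, -1.3]
finger_gap: 0.15
```

```bash
python3 - <<'E'
from h import *
go(.465,-.316,.23,JY+np.pi/2)
for n in("wrist","scene"):
    im=optics.snapshot(n)
    crop(im,*((0,0,512,384,1.5) if n=="wrist" else (180,60,200,200,3)),f"pics/{n}2.png")
E
```

```text
t 3.57 tcp [0.5412 0.1087 0.224 ] F [-1.49  0.07 -1.28] gap 0.0128 q1,q6 [-0.01  1.32] shift [-0.0067 -0.1769  0.3935] ('turn', np.float64(-0.001))
```

View pics/wrist2.png

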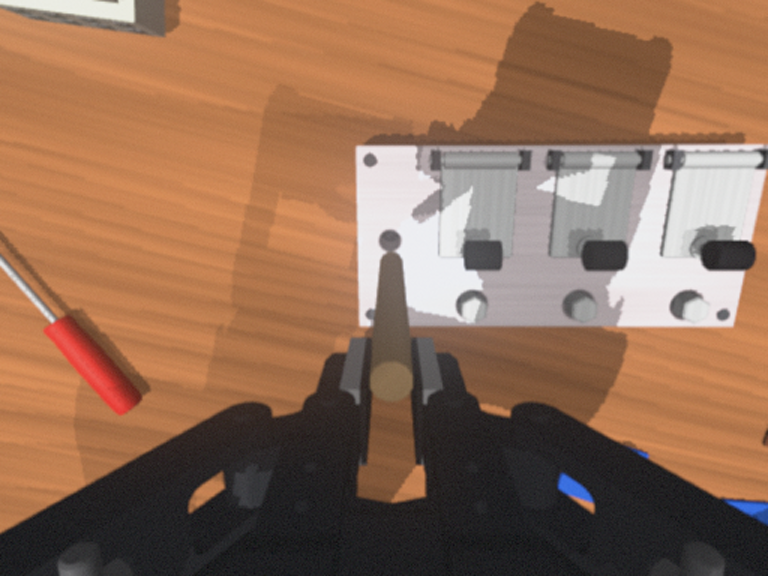

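View pics/scene2.png

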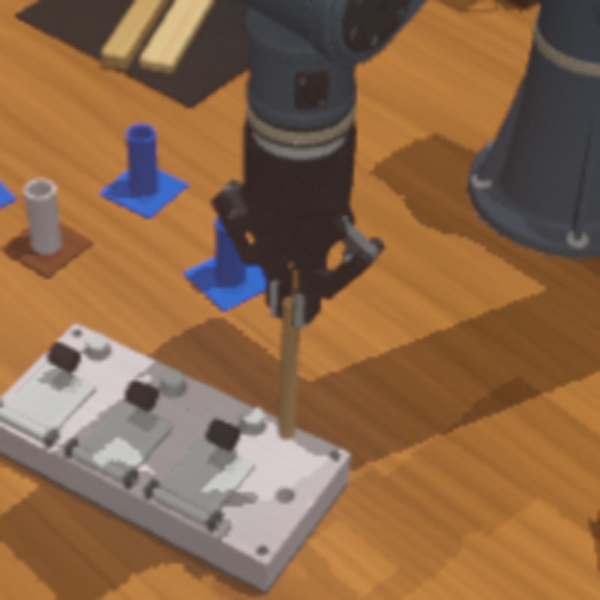

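The dowel is held upright and clear of the socket. I carry it to the tube.

Call:
step_arm(commands=[[0, -0.177, 0.393, 0], [0, -0.177, 0.393, 0], [0, -0.177, 0.393, 0], [0, -0.177, 0.393, 0], [0, -0.177, 0.393, 0], [0, -0.177, 0.393, 0], [0, -0.177, 0.393, 0], [0, -0.177, 0.393, 0]])

```text
t: 4.33
tcp_pos: [0.4781, -0.2205, 0.2192]
tool_rot: [0.434, 0.561, -0.436, 0.554]
force: [1.5, -0.1, -0.0]
finger_gap: 0.152
```

```bash
python3 - <<'E'
from h import *
go(.465,-.316,.224,JY+np.pi/2)
E
```

```text
t 4.33 tcp [ 0.4781 -0.2205  0.2192] F [ 1.54 -0.07 -0.04] gap 0.0129 q1,q6 [-0.64  0.68] shift [-0.0051 -0.0359  0.0895] ('turn', np.float64(-0.001))
```

Call:
step_arm(commands=[[-0.003, -0.018, 0.045, 0], [-0.005, -0.036, 0.0895, 0], [-0.005, -0.036, 0.0895, 0], [-0.005, -0.036, 0.0895, 0], [-0.005, -0.036, 0.0895, 0], [-0.005, -0.036, 0.0895, 0]])

```text
t: 4.83
tcp_pos: [0.4642, -0.314, 0.2225]
tool_rot: [0.435, 0.562, -0.435, 0.553]
force: [-0.1, 0.5, -0.7]
finger_gap: 0.149
```

```bash
python3 - <<'E'
from h import *
go(.465,-.316,.12,JY+np.pi/2)
W=optics.camera_params("wrist")
im=optics.snapshot("wrist");crop(im,160,100,240,180,3.2,"pics/w3.png")
S=optics.camera_params("scene");s=optics.snapshot("scene");crop(s,140,60,110,110,5,"pics/s3.png")
t=telemetry.sense()["tcp_pos"]
P=[[.465,-.316,.08],[*t[:2],.277],[*t[:2],.127]]
print((proj(W,P)-[160,100])*3.2, (proj(S,P)-[140,60])*5)
E
```

```text
t 4.83 tcp [ 0.4642 -0.314   0.2225] F [-0.08  0.52 -0.73] gap 0.0127 q1,q6 [-0.79  0.53] shift [0.1024 0.0012 0.0032] ('turn', np.float64(-0.001))
[[337.55713429 210.39796713]
 [326.74442723 516.82246275]
 [330.4487544  245.29636436]] [[263.88185074 315.73085035]
 [232.2829896   40.76990683]
 [258.75364715 256.16924271]]
```

View pics/w3.png

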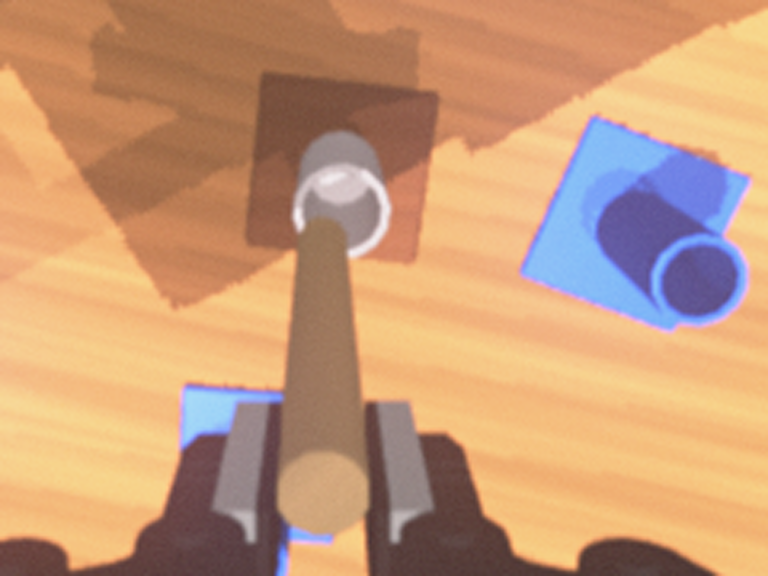

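View pics/s3.png

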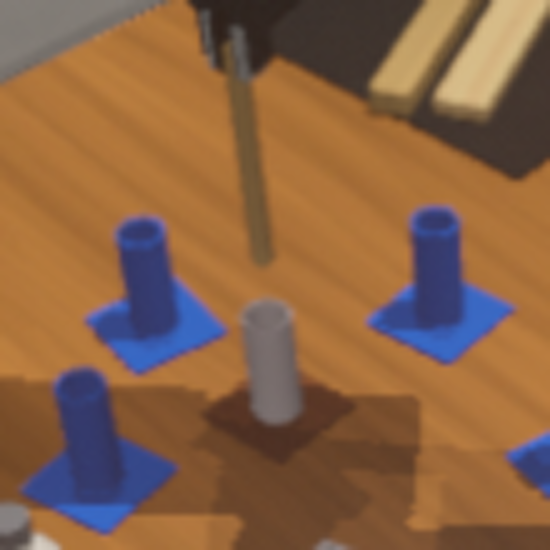

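```bash
python3 - <<'E'
from h import *
W=optics.camera_params("wrist");S=optics.camera_params("scene")
w=lambda x,y:(160+(x+.5)/3.2-.5,100+(y+.5)/3.2-.5); s=lambda x,y:(140+(x+.5)/5-.5,60+(y+.5)/5-.5)
for n,a,b in(("rim",(341,211),(269,311)),("bot",(323,247),(261,260)),("top",(323,490),(233,42))): print(n,tri(W,w(*a),S,s(*b)))
print("rim W",plane(W,w(341,211),.08),"S",plane(S,s(269,311),.08));
for z in(.12,.125,.13): print("bot",z,plane(W,w(323,247),z),plane(S,s(261,262),z))
print("top",plane(W,w(323,490),.277),plane(S,s(233,42),.277))
E
```

```text
rim (array([ 0.4649502 , -0.31556396,  0.08463746]), np.float64(0.004268090013038564))
bot (array([ 0.4653438 , -0.31178291,  0.12741456]), np.float64(0.0014310593661094688))
top (array([ 0.46869538, -0.31137017,  0.27946585]), np.float64(0.0028056789214139758))
rim W [ 0.46593382 -0.31676017  0.08      ] S [ 0.45968425 -0.31967035  0.08      ]
bot 0.12 [ 0.46279969 -0.31189881  0.12      ] [ 0.46201962 -0.31825736  0.12      ]
bot 0.125 [ 0.4640603  -0.31163082  0.125     ] [ 0.46554753 -0.31298257  0.125     ]
bot 0.13 [ 0.46532091 -0.31136282  0.13      ] [ 0.46907543 -0.30770779  0.13      ]
top [ 0.46894354 -0.31194874  0.277     ] [ 0.4648703  -0.31491476  0.277     ]
```

Cast rays put the dowel foot at about (0.465,-0.312) and the rim at about (0.4655,-0.3165). I correct by 4.7 mm along tool z and lower gently.

Call:
step_arm(commands=[[0.0, -0.0005, 0.0047, 0], [0.02, -0.0005, 0.0047, 0], [0.04, -0.0005, 0.0047, 0], [0.055, -0.0005, 0.0047, 0], [0.07, -0.0005, 0.0047, 0], [0.07, -0.0005, 0.0047, 0], [0.07, -0.0005, 0.0047, 0]])

```text
t: 5.52
tcp_pos: [0.4647, -0.317, 0.1527]
tool_rot: [0.434, 0.563, -0.435, 0.553]
force: [-0.3, -0.7, -0.8]
finger_gap: 0.147
```

```bash
python3 - <<'E'
from h import *
go(.466,-.3183,.107,JY+np.pi/2)
s=optics.snapshot("scene");crop(s,140,60,110,110,5,"pics/s4.png")
s=optics.snapshot("wrist");crop(s,160,100,240,180,3.2,"pics/w4.png")
E
```

```text
t 5.52 tcp [ 0.4647 -0.317   0.1527] F [-0.26 -0.7  -0.79] gap 0.0125 q1,q6 [-0.8   0.53] shift [0.0457 0.0014 0.002 ] ('turn', np.float64(0.002))
```

View pics/s4.png

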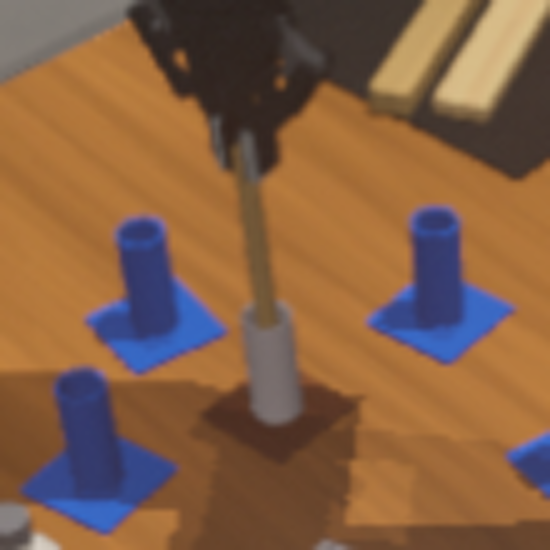

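View pics/w4.png

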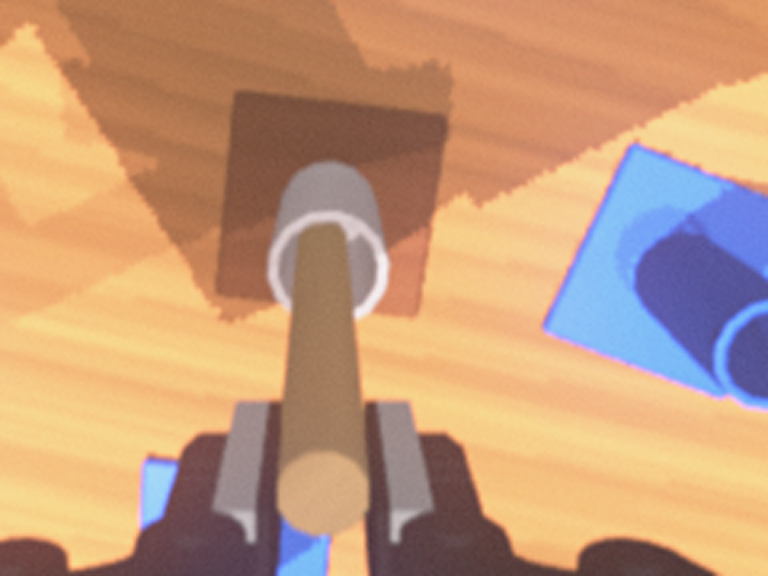

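The dowel is inside the tube mouth (wrist 323,265 against a rim centre of 328,265). I lower it on and release.

Call:
step_arm(commands=[[0.015, 0, 0.001, 0], [0.03, 0, 0.001, 0], [0.042, 0, 0.001, 0], [0.046, 0, 0.001, 0], [0.046, 0, 0.001, 0]])

```text
t: 6.03
tcp_pos: [0.4654, -0.3188, 0.1081]
tool_rot: [0.434, 0.562, -0.435, 0.554]
force: [0.4, 0.3, -0.8]
finger_gap: 0.144
```

Call:
step_arm(commands=[[0, 0, 0, 0], [0, 0, 0, 0], [0, 0, 0, 0], [0, 0, 0, 0], [0, 0, 0, 0], [0, 0, 0, 0]], jaw=0.05)

```text
t: 6.53
tcp_pos: [0.4655, -0.3189, 0.1085]
tool_rot: [0.434, 0.562, -0.435, 0.554]
force: [0.4, 0.0, -0.6]
finger_gap: 0.585
```

```bash
python3 - <<'E'
from h import *
go(.466,-.3183,.2,JY+np.pi/2)
s=optics.snapshot("scene");crop(s,140,60,110,110,5,"pics/s5.png")
s=optics.snapshot("wrist");crop(s,160,100,240,180,3.2,"pics/w5.png")
E
```

```text
t 6.53 tcp [ 0.4655 -0.3189  0.1085] F [ 0.43  0.05 -0.58] gap 0.0499 q1,q6 [-0.8   0.53] shift [-0.0915 -0.0001 -0.0011] ('turn', np.float64(0.002))
```

View pics/s5.png

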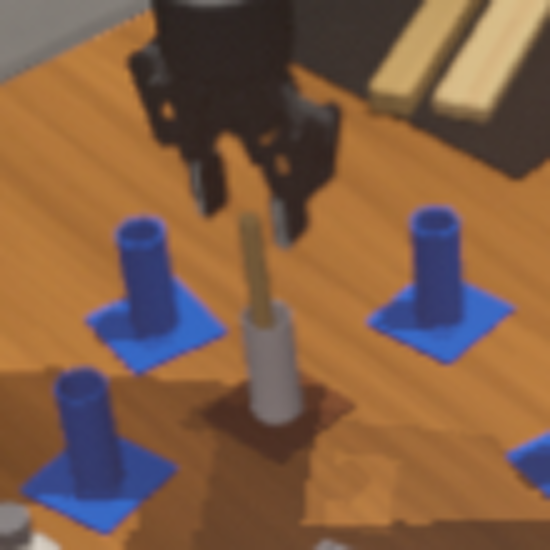

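View pics/w5.png

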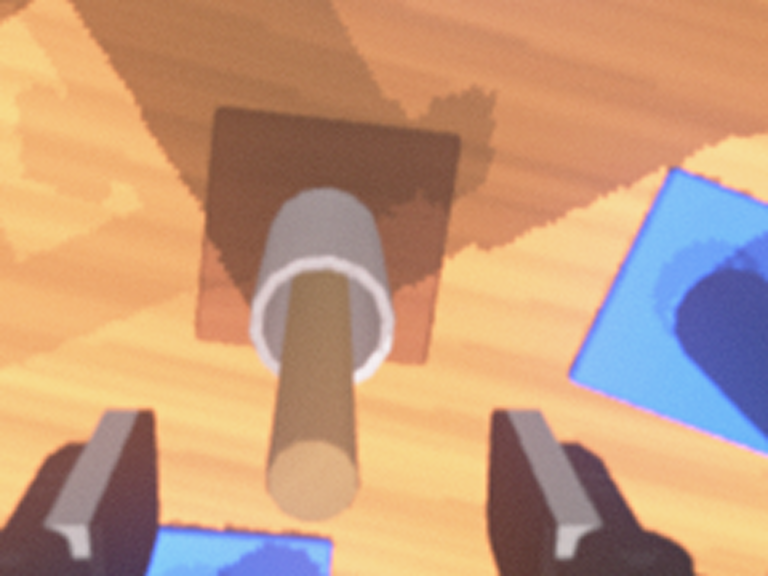

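The dowel stands in the tube with the jaws clear. I rise and go to the right bolt, the nearest, with the fingers shut.

Call:
step_arm(commands=[[-0.04, 0, 0, 0], [-0.08, 0, 0, 0], [-0.105, 0, 0, 0], [-0.105, 0, 0, 0], [-0.105, 0, 0, 0]])

```text
t: 7.05
tcp_pos: [0.4672, -0.3201, 0.2151]
tool_rot: [0.433, 0.56, -0.435, 0.556]
force: [-0.3, 0.8, -1.2]
finger_gap: 0.584
```

```bash
python3 - <<'E'
from h import *
go(*jig(-52,-85),.18,JY+np.pi/2)
E
```

```text
t 7.05 tcp [ 0.4672 -0.3201  0.2151] F [-0.31  0.84 -1.2 ] gap 0.0498 q1,q6 [-0.8   0.53] shift [ 0.0349  0.1251 -0.165 ] ('turn', np.float64(0.002))
```

Call:
step_arm(commands=[[0, 0.125, -0.165, 0], [0, 0.125, -0.165, 0], [0, 0.125, -0.165, 0], [0, 0.125, -0.165, 0], [0.035, 0.125, -0.165, 0], [0.035, 0.125, -0.165, 0], [0.035, 0.125, -0.165, 0], [0.035, 0.125, -0.165, 0]], jaw=0.0)

```text
t: 7.72
tcp_pos: [0.5465, -0.1292, 0.1783]
tool_rot: [0.433, 0.562, -0.435, 0.555]
force: [0.1, 0.4, -0.3]
finger_gap: 0.0
```

```bash
python3 - <<'E'
from h import *
W=optics.camera_params("wrist")
im=optics.snapshot("wrist");crop(im,0,0,512,384,1.5,"pics/w6.png")
P=[[*jig(-52,y),.059] for y in(85,0,-85)]+[[*jig(-4,y),.079] for y in(85,0,-85)]
print((proj(W,P)*1.5).round()); go(*jig(-52,-85),.065,JY+np.pi/2)
E
```

```text
[[132. 253.]
 [264. 254.]
 [395. 255.]
 [101. 180.]
 [248. 181.]
 [395. 182.]]
t 7.77 tcp [ 0.5472 -0.1304  0.1793] F [-0.34 -0.81  0.07] gap -0.0001 q1,q6 [-0.43  0.89] shift [ 0.1143  0.0017 -0.0004] ('turn', np.float64(0.002))
```

View pics/w6.png

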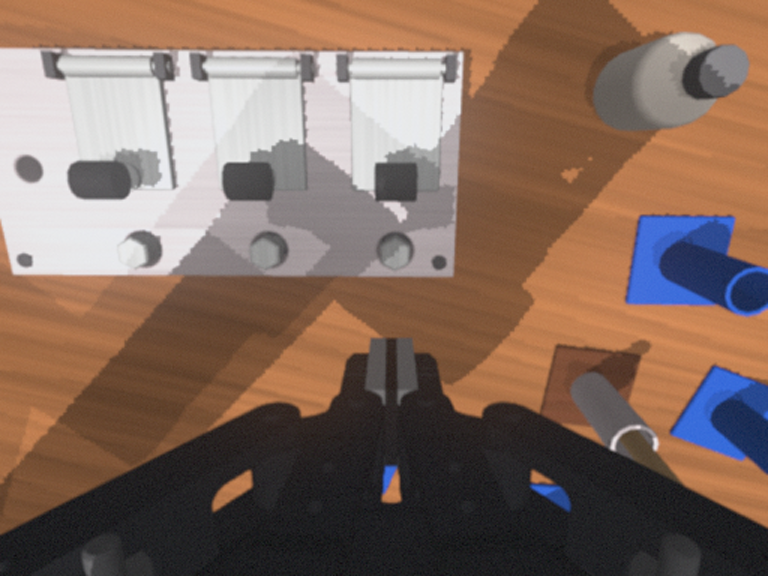

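The predicted bolt and knob pixels agree with the picture within about 2-3 mm. I tap the right bolt.

Call:
step_arm(commands=[[0.03, 0.002, 0, 0], [0.065, 0.002, 0, 0], [0.095, 0.002, 0, 0], [0.112, 0.002, 0, 0], [0.112, 0.002, 0, 0], [0.112, 0.002, 0, 0]])

```text
t: 8.27
tcp_pos: [0.5479, -0.1316, 0.0672]
tool_rot: [0.434, 0.56, -0.437, 0.555]
force: [0.2, -1.0, 0.4]
finger_gap: 0.001
```

Call:
step_arm(commands=[[0.004, 0, 0, 0], [0.008, 0, 0, 0], [0.01, 0, 0, 0], [0.01, 0, 0, 0]])

```text
t: 8.6
tcp_pos: [0.5481, -0.1318, 0.0578]
tool_rot: [0.434, 0.56, -0.436, 0.555]
force: [0.4, -0.4, -0.2]
finger_gap: 0.002
```

Call:
step_arm(commands=[[0.003, 0, -0.002, 0], [0.006, 0, -0.002, 0], [0.006, 0, -0.002, 0], [0.006, 0, -0.002, 0]])

```text
t: 8.93
tcp_pos: [0.5474, -0.1297, 0.0516]
tool_rot: [0.434, 0.56, -0.436, 0.555]
force: [0.5, 1.2, -0.3]
finger_gap: 0.001
```

```bash
python3 - <<'E'
from h import *
go(*jig(-52,-85),.051,JY+np.pi/2)
im=optics.snapshot("wrist");crop(im,160,100,240,180,3.2,"pics/w7.png")
s=optics.snapshot("scene");crop(s,170,120,140,140,4,"pics/s7.png")
E
```

```text
t 8.93 tcp [ 0.5474 -0.1297  0.0516] F [ 0.48  1.18 -0.32] gap 0.0001 q1,q6 [-0.43  0.9 ] shift [ 0.0006  0.0004 -0.0002] ('turn', np.float64(-0.001))
```

View pics/w7.png

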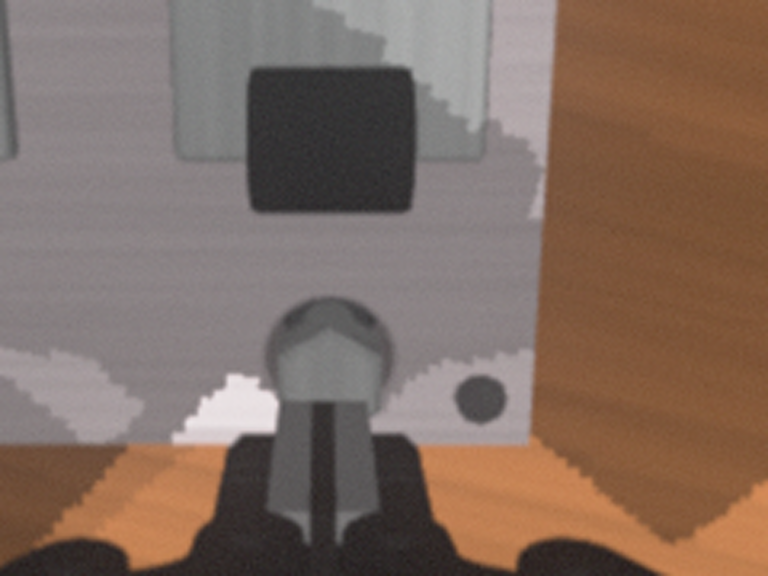

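View pics/s7.png

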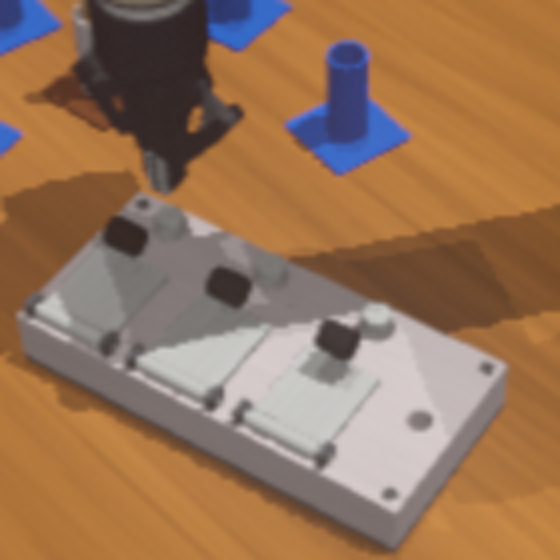

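```bash
python3 - <<'E'
from h import *
W=optics.camera_params("wrist");S=optics.camera_params("scene")
st=telemetry.sense();t=st["tcp_pos"];r=R.from_quat(st["tool_rot"])
P=[t,t-r.apply([.019,0,0]),t-r.apply([.019,.011,0]),t+r.apply([0,.011,0]),t-r.apply([0,.011,0]),[*jig(-52,-85),.059],[*jig(-52,-85),.051],[*jig(-52,-85),.045],[*jig(-4,-85),.079]]
print(((proj(W,P)-[160,100])*3.2).round()); print(((proj(S,P)-[170,120])*4).round())
E
```

```text
[[329. 374.]
 [329. 414.]
 [329. 472.]
 [329. 319.]
 [329. 427.]
 [327. 387.]
 [327. 371.]
 [327. 360.]
 [328. 142.]]
[[167. 221.]
 [165. 202.]
 [175. 192.]
 [158. 231.]
 [177. 211.]
 [167. 214.]
 [168. 222.]
 [168. 228.]
 [123. 237.]]
```

No force yet. The fingertips appear about 30 mm above where the reported TCP should be: tips at wrist row 400 with about 319 expected, and the same in the scene view. Lateral agreement is good, so I treat it as a tool-length offset and keep descending with force checks.

Call:
step_arm(commands=[[0.005, 0, 0, 0], [0.01, 0, 0, 0], [0.014, 0, 0, 0], [0.014, 0, 0, 0]])

```text
t: 9.37
tcp_pos: [0.5466, -0.1294, 0.0366]
tool_rot: [0.434, 0.561, -0.437, 0.554]
force: [-0.4, 0.2, -0.8]
finger_gap: 0.003
```

Call:
step_arm(commands=[[0.003, 0, 0, 0], [0.006, 0, 0, 0], [0.006, 0, 0, 0]])

```text
t: 9.62
tcp_pos: [0.5461, -0.1292, 0.0299]
tool_rot: [0.434, 0.561, -0.437, 0.554]
force: [-0.8, -0.6, -0.6]
finger_gap: -0.003
```

Call:
step_arm(commands=[[0.002, 0.002, 0, 0], [0.004, 0.002, 0, 0], [0.004, 0.002, 0, 0]])

```text
t: 9.87
tcp_pos: [0.548, -0.1286, 0.0255]
tool_rot: [0.433, 0.561, -0.437, 0.554]
force: [0.2, -0.1, -0.3]
finger_gap: 0.002
```

Call:
step_arm(commands=[[0.002, 0, 0, 0], [0.004, 0, 0, 0], [0.004, 0, 0, 0]])

```text
t: 10.12
tcp_pos: [0.5482, -0.1287, 0.0224]
tool_rot: [0.433, 0.561, -0.437, 0.554]
force: [-0.4, 0.6, 7.1]
finger_gap: 0.0
```

```bash
python3 - <<'E'
from h import *
go(*jig(-52,-85),.051,JY+np.pi/2)
im=optics.snapshot("wrist");crop(im,160,100,240,180,3.2,"pics/w8.png")
s=optics.snapshot("scene");crop(s,170,120,140,140,4,"pics/s8.png")
E
```

```text
t 10.12 tcp [ 0.5482 -0.1287  0.0224] F [-0.44  0.59  7.11] gap 0.0 q1,q6 [-0.43  0.9 ] shift [-0.0286 -0.0009  0.0004] ('turn', np.float64(-0.001))
```

View pics/w8.png

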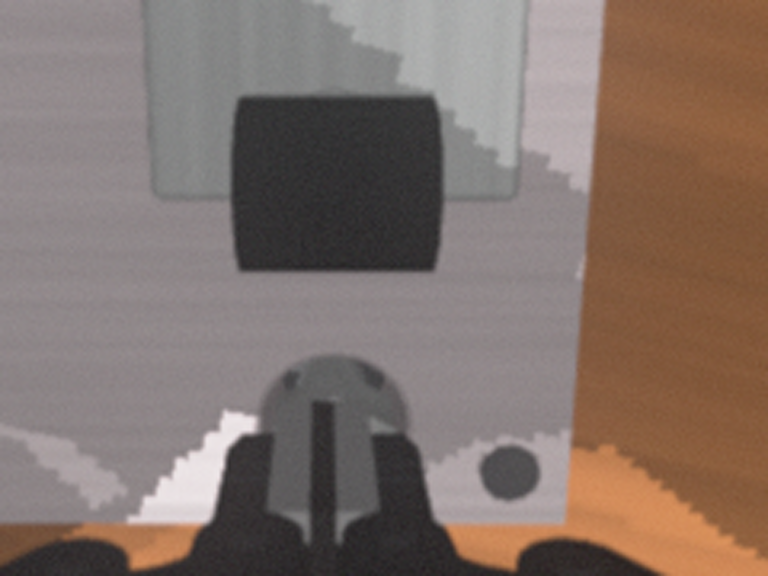

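View pics/s8.png

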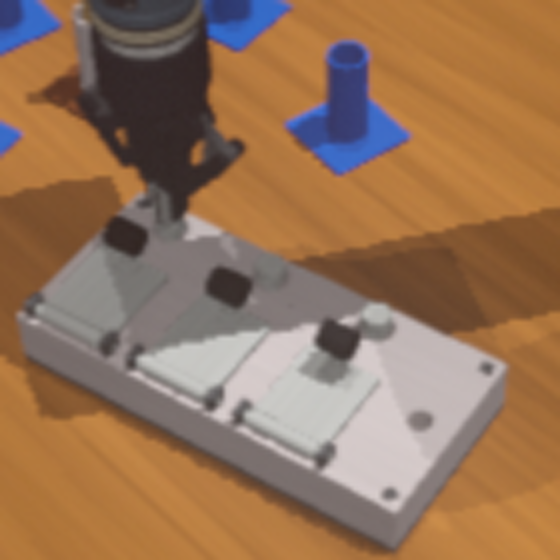

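Contact with 7 N at TCP z 0.0224. I push a little further to see whether it sinks.

Call:
step_arm(commands=[[0.002, 0, 0, 0], [0.004, 0, 0, 0], [0.004, 0, 0, 0]])

```text
t: 10.47
tcp_pos: [0.5484, -0.1288, 0.0222]
tool_rot: [0.433, 0.561, -0.437, 0.554]
force: [-6.0, 2.2, 24.7]
finger_gap: -0.002
```

Rigid at 0.0222 (25 N), so the right bolt appears tight. On to the middle bolt.

Call:
step_arm(commands=[[-0.02, 0, 0, 0], [-0.02, 0, -0.04, 0], [-0.02, 0, -0.08, 0], [-0.02, 0, -0.085, 0], [-0.02, 0, -0.085, 0], [-0.02, 0, -0.085, 0]])

```text
t: 10.97
tcp_pos: [0.5284, -0.0464, 0.0426]
tool_rot: [0.433, 0.56, -0.436, 0.555]
force: [0.2, -0.3, -0.0]
finger_gap: -0.003
```

```bash
python3 - <<'E'
from h import *
go(*jig(-52,0),.026,JY+np.pi/2)
E
```

```text
t 10.97 tcp [ 0.5284 -0.0464  0.0426] F [ 0.18 -0.31 -0.  ] gap -0.0002 q1,q6 [-0.3   1.03] shift [ 0.0166 -0.0013  0.0003] ('turn', np.float64(0.001))
```

Call:
step_arm(commands=[[0.006, -0.001, 0, 0], [0.012, -0.001, 0, 0], [0.015, -0.001, 0, 0], [0.015, -0.001, 0, 0]])

```text
t: 11.3
tcp_pos: [0.5268, -0.0474, 0.0263]
tool_rot: [0.433, 0.561, -0.437, 0.554]
force: [-0.5, -0.2, -1.2]
finger_gap: 0.005
```

Call:
step_arm(commands=[[0.002, 0, 0, 0], [0.004, 0, 0, 0], [0.006, 0, 0, 0], [0.006, 0, 0, 0]])

```text
t: 11.63
tcp_pos: [0.5268, -0.0476, 0.02]
tool_rot: [0.433, 0.561, -0.437, 0.554]
force: [-0.0, -0.2, 0.4]
finger_gap: -0.001
```

Call:
step_arm(commands=[[0.002, 0, 0, 0], [0.004, 0, 0, 0], [0.006, 0, 0, 0], [0.006, 0, 0, 0]])

```text
t: 11.97
tcp_pos: [0.5269, -0.0476, 0.0147]
tool_rot: [0.433, 0.561, -0.437, 0.554]
force: [-0.8, -0.4, 6.4]
finger_gap: -0.005
```

Call:
step_arm(commands=[[0.003, 0, 0, 0], [0.003, 0, 0, 0], [0.003, 0, 0, 0]])

```text
t: 12.22
tcp_pos: [0.527, -0.0476, 0.0145]
tool_rot: [0.433, 0.56, -0.437, 0.555]
force: [-4.6, -0.0, 23.5]
finger_gap: -0.001
```

The middle bolt yielded and stopped at 0.0145, 7.7 mm lower than the right one, so it is the loose one. I rise and move over the middle knob with jaws open.

Call:
step_arm(commands=[[-0.03, 0, 0, 0], [-0.06, 0, 0, 0], [-0.075, 0, 0, 0], [-0.08, 0.03, 0, 0], [-0.08, 0.048, 0, 0], [-0.08, 0.048, 0, 0], [-0.08, 0.048, 0, 0], [-0.08, 0.048, 0, 0]], jaw=0.05)

```text
t: 12.88
tcp_pos: [0.5725, -0.0356, 0.0933]
tool_rot: [0.433, 0.561, -0.437, 0.554]
force: [0.1, 0.4, -1.7]
finger_gap: 0.585
```

```bash
python3 - <<'E'
from h import *
go(*jig(-4,0),.022,JY+np.pi/2)
W=optics.camera_params("wrist")
im=optics.snapshot("wrist");crop(im,80,60,320,240,2.4,"pics/w9.png")
print(((proj(W,[[*jig(-4,0),.079],[*jig(-4,0),.09],[*jig(-52,85),.059],[*jig(-52,0),.051]])-[80,60])*2.4).round())
s=optics.snapshot("scene");crop(s,170,120,140,140,4,"pics/s9.png")
E
```

```text
t 12.88 tcp [ 0.5725 -0.0356  0.0933] F [ 0.08  0.38 -1.73] gap 0.05 q1,q6 [-0.26  1.07] shift [0.0712 0.002  0.0003] ('turn', np.float64(0.0))
[[439. 353.]
 [439. 367.]
 [168. 474.]
 [438. 462.]]
```

View pics/w9.png

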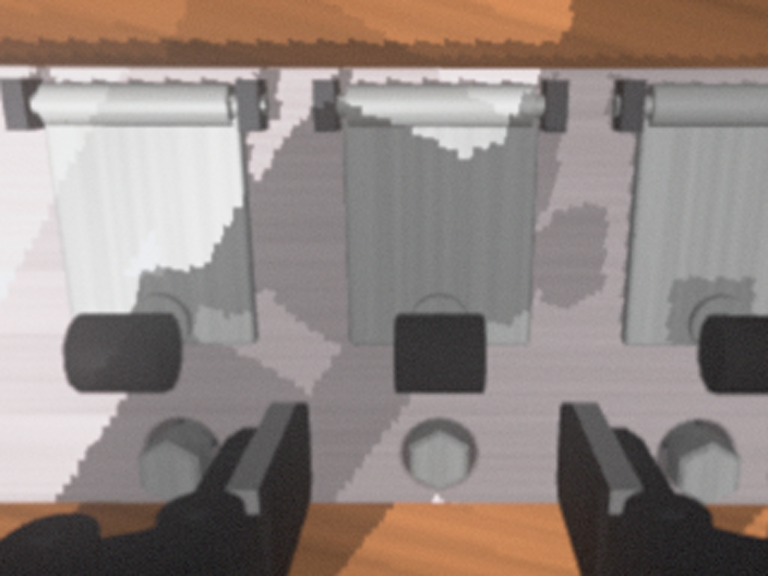

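View pics/s9.png

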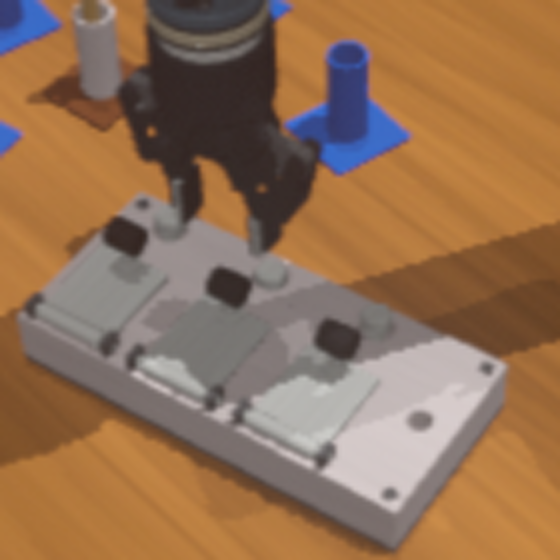

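The knob is at (440,353) as predicted, between the jaws, and the middle bolt sits lower than its neighbours. I descend and pinch the knob.

Call:
step_arm(commands=[[0.025, 0.002, 0, 0], [0.05, 0.002, 0, 0], [0.065, 0.002, 0, 0], [0.071, 0.002, 0, 0], [0.071, 0.002, 0, 0], [0.071, 0.002, 0, 0]])

```text
t: 13.48
tcp_pos: [0.5732, -0.0353, 0.0223]
tool_rot: [0.433, 0.561, -0.437, 0.554]
force: [0.5, 0.6, 0.4]
finger_gap: 0.587
```

```bash
python3 - <<'E'
from h import *
go(*jig(-4,0),.022,JY+np.pi/2)
s=optics.snapshot("scene");crop(s,190,140,100,100,6,"pics/s10.png")
im=optics.snapshot("wrist");crop(im,80,60,320,240,2.4,"pics/w10.png")
E
```

```text
t 13.48 tcp [ 0.5732 -0.0353  0.0223] F [0.54 0.56 0.44] gap 0.0501 q1,q6 [-0.26  1.07] shift [0.0003 0.0004 0.0001] ('turn', np.float64(-0.0))
```

View pics/s10.png

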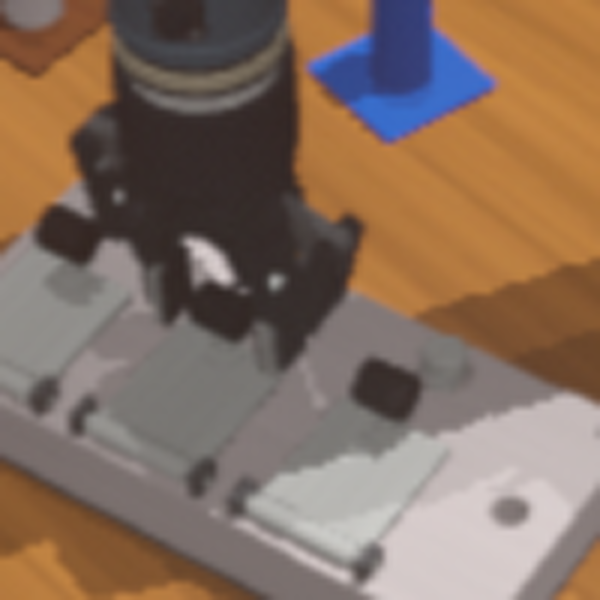

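View pics/w10.png

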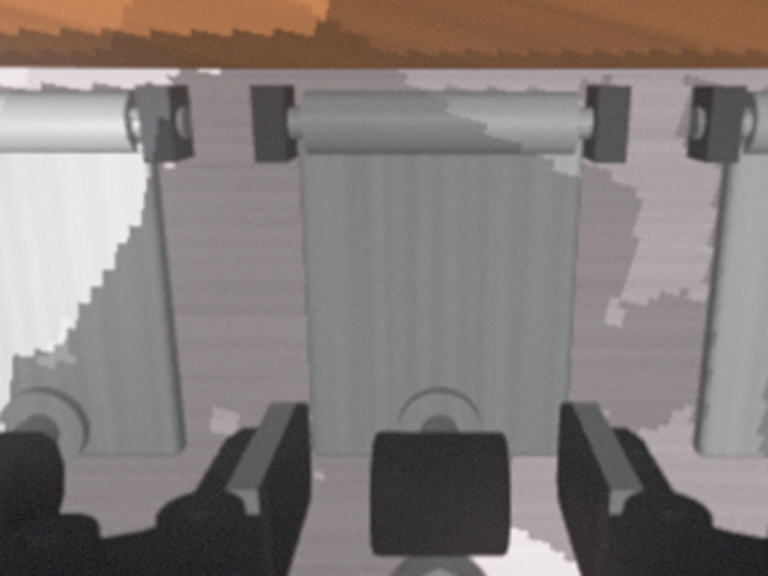

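Jaws straddle the knob (440,493). I pinch it firmly.

Call:
step_arm(commands=[[0, 0, 0, 0], [0, 0, 0, 0], [0, 0, 0, 0], [0, 0, 0, 0], [0, 0, 0, 0], [0, 0, 0, 0]], jaw=0.0, grip_force=50)

```text
t: 14.08
tcp_pos: [0.5752, -0.0362, 0.0244]
tool_rot: [0.433, 0.56, -0.437, 0.555]
force: [-1.4, -2.1, 6.0]
finger_gap: 0.275
```

```bash
python3 - <<'E'
from h import *
go(*jig(-4,0),.022,JY+np.pi/2)
a0=np.arctan2(34,64);r=np.hypot(34,64)
for th in(.1,.2,.3,.4,.5,.6,.7,.8,.85): print(th,"up",round(r*np.sin(a0+th)-34,1),"x",round(64-r*np.cos(a0+th),1))
E
```

```text
t 14.08 tcp [ 0.5752 -0.0362  0.0244] F [-1.35 -2.08  5.99] gap 0.0234 q1,q6 [-0.26  1.07] shift [ 0.0024 -0.0012 -0.0013] ('turn', np.float64(-0.0))
0.1 up 6.2 x 3.7
0.2 up 12.0 x 8.0
0.3 up 17.4 x 12.9
0.4 up 22.2 x 18.3
0.5 up 26.5 x 24.1
0.6 up 30.2 x 30.4
0.7 up 33.2 x 37.0
0.8 up 35.6 x 43.8
0.85 up 36.5 x 47.3
```

Gap 23.4 mm, so the knob is held. I lift along the arc.

Call:
step_arm(commands=[[-0.006, 0.004, 0, 0], [-0.012, 0.008, 0, 0], [-0.0175, 0.013, 0, 0], [-0.022, 0.018, 0, 0], [-0.022, 0.018, 0, 0]])

```text
t: 14.5
tcp_pos: [0.5923, -0.0319, 0.0462]
tool_rot: [0.432, 0.561, -0.437, 0.555]
force: [-2.1, -4.7, -7.4]
finger_gap: 0.272
```

```bash
python3 - <<'E'
from h import *
go(*jig(-4,0),.022)
s=optics.snapshot("scene");crop(s,190,140,100,100,6,"pics/s11.png")
E
```

```text
t 14.5 tcp [ 0.5923 -0.0319  0.0462] F [-2.14 -4.66 -7.37] gap 0.0232 q1,q6 [-0.24  1.09] shift [ 0.0244 -0.0187 -0.0012]
```

View pics/s11.png

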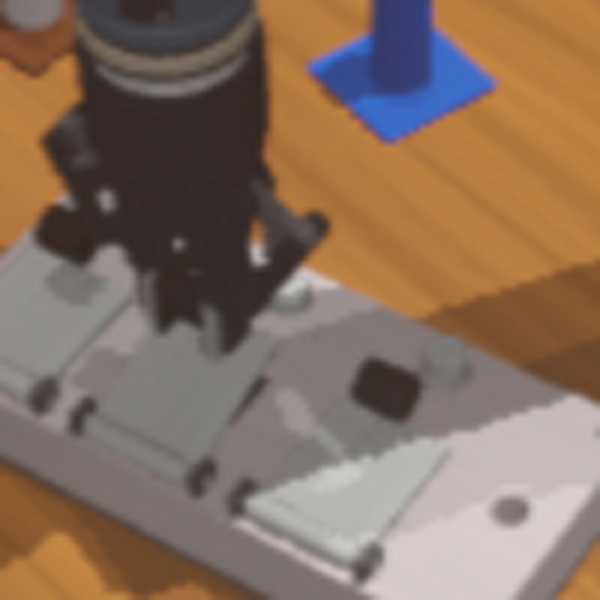

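The middle cap is opening and the knob is still held. I continue along the arc.

Call:
step_arm(commands=[[-0.0045, 0.006, 0, 0], [-0.008, 0.012, 0, 0], [-0.011, 0.0185, 0, 0], [-0.0135, 0.0255, 0, 0], [-0.0135, 0.0255, 0, 0], [-0.0135, 0.0255, 0, 0]])

```text
t: 15.05
tcp_pos: [0.6147, -0.0262, 0.0588]
tool_rot: [0.431, 0.562, -0.438, 0.554]
force: [-3.4, -6.3, -5.0]
finger_gap: 0.271
```

```bash
python3 - <<'E'
from h import *
go(*jig(-4,0),.022)
s=optics.snapshot("scene");crop(s,130,80,180,160,4,"pics/s12.png")
im=optics.snapshot("wrist");crop(im,0,0,512,384,1.5,"pics/w12.png")
E
```

```text
t 15.05 tcp [ 0.6147 -0.0262  0.0588] F [-3.43 -6.35 -4.95] gap 0.0231 q1,q6 [-0.22  1.11] shift [ 0.0374 -0.0415 -0.0012]
```

View pics/s12.png

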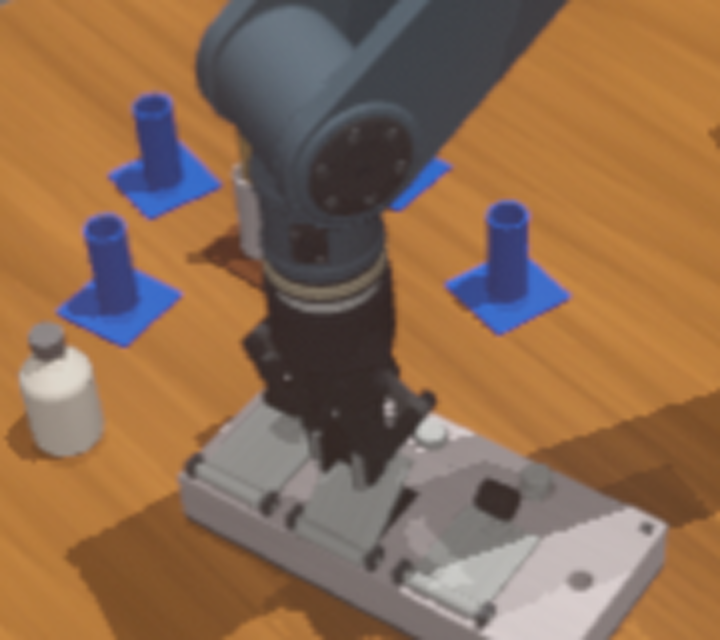

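View pics/w12.png

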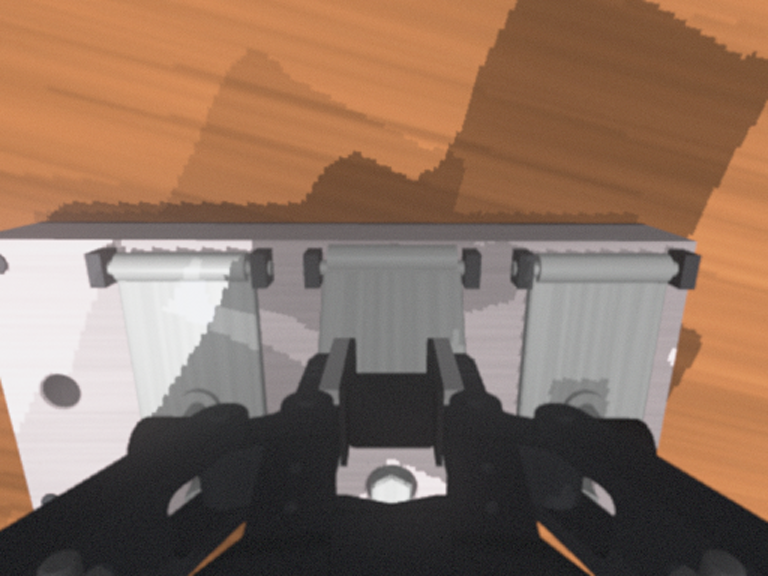

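By displacement (41 mm along, 34 mm up) the cap is at about 0.75 rad. I nudge a little for margin, settle, and check everything.

Call:
step_arm(commands=[[-0.001, 0.003, 0, 0], [-0.001, 0.003, 0, 0], [-0.001, 0.003, 0, 0], [-0.001, 0.003, 0, 0], [-0.001, 0.003, 0, 0], [-0.001, 0.003, 0, 0]])

```text
t: 15.65
tcp_pos: [0.6148, -0.0262, 0.0589]
tool_rot: [0.429, 0.563, -0.44, 0.553]
force: [-3.6, -6.4, -5.4]
finger_gap: 0.268
```

```bash
python3 - <<'E'
from h import *
st=telemetry.sense();print(abs(st["qd"]).max());go(*jig(-4,0),.022)
s=optics.snapshot("top");crop(s,90,90,360,190,2.2,"pics/t13.png")
go(*jig(-4,0),.022)
im=optics.snapshot("wrist");crop(im,0,0,512,384,1.5,"pics/w13.png")
E
```

```text
0.0021752495579343604
t 15.65 tcp [ 0.6148 -0.0262  0.0589] F [-3.55 -6.37 -5.43] gap 0.0229 q1,q6 [-0.22  1.11] shift [ 0.0378 -0.0414 -0.0012]
t 15.7 tcp [ 0.6149 -0.0261  0.0589] F [-3.69 -7.23 -6.16] gap 0.023 q1,q6 [-0.22  1.11] shift [ 0.0378 -0.0414 -0.0011]
```

View pics/t13.png

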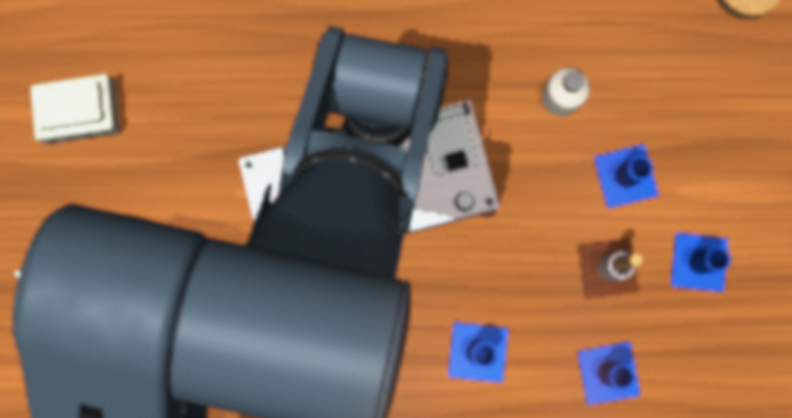

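View pics/w13.png

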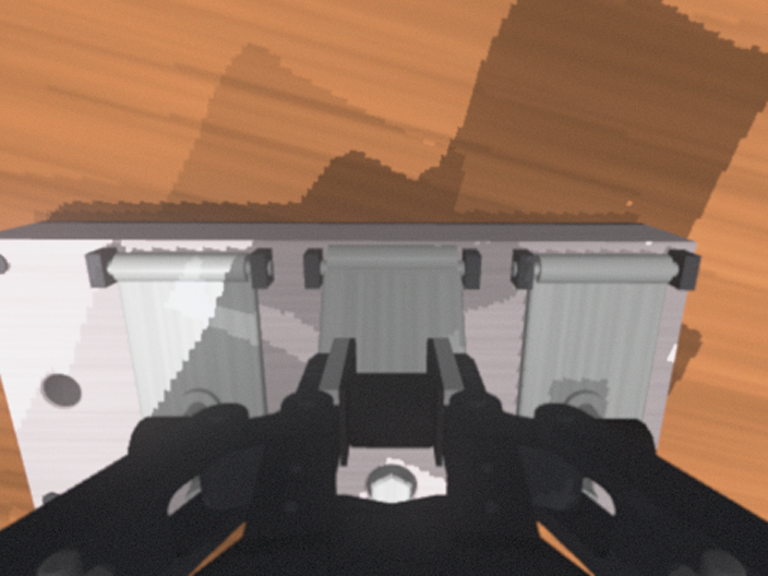

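```bash
python3 - <<'E'
from h import *
W=optics.camera_params("wrist");a0=np.arctan2(34,64);r=np.hypot(34,64)
for th in(.4,.5,.6,.7,.75,.8,.9):
    P=[]
    for dy in(-12,12): P.append([*jig(60-r*np.cos(a0+th),dy),.045+r*np.sin(a0+th)/1e3])
    print(th,(proj(W,P)*1.5).round().tolist())
# standing dowel, top view
T=optics.camera_params("top");c=lambda x,y:(90+(x+.5)/2.2-.5,90+(y+.5)/2.2-.5)
print("dowel top",plane(T,c(637,260),.156),"rim",plane(T,c(620,267),.08))
for n,p,h in(("house top",(79,104),.05),): print(n,plane(T,c(*p),h))
E
```

```text
0.4 [[426.0, 440.0], [355.0, 440.0]]
0.5 [[428.0, 433.0], [353.0, 433.0]]
0.6 [[429.0, 423.0], [352.0, 422.0]]
0.7 [[430.0, 410.0], [350.0, 409.0]]
0.75 [[431.0, 402.0], [350.0, 402.0]]
0.8 [[432.0, 393.0], [349.0, 393.0]]
0.9 [[433.0, 375.0], [348.0, 374.0]]
dowel top [ 0.46650926 -0.31678367  0.156     ] rim [ 0.46207553 -0.31429525  0.08      ]
house top [0.67494665 0.35797481 0.05      ]
```

Knob at row 410 matches about 0.7 rad (40°). The dowel stands upright in the tube, the other caps are shut, the glue and house are in place, and the arm is still. I hand in.

```bash
python3 -c "
from station import manip
print(manip.sign_off())"
```

```text
the job is handed in; nothing more can be done
None
```

The job is handed in at about 16 s of the 64 s. The arm is holding the middle cap open; sign-off reports no verdict, so success is judged only from my own checks below.

**What I did**
- **Dowel:** I moved it from the jig socket into the bare-metal tube on the brown foot and let it go.
- **Bolts:** The right bolt stayed rigid at about 25 N. The middle bolt gave way and stopped 7.7 mm lower, so it is the loose one, and I did not need to tap the left bolt.
- **Cap:** I pinched the middle knob by its ends and lifted its cap along the arc.

**Last checks**
- **Cap angle:** The wrist camera gives about 0.7 rad and the arm's travel gives about 0.75 rad.
- **Hold:** The jaws are still on the knob with a gap of about 23 mm. The wrist feels about 5–7 N on each axis, and the arm was still.
- **Dowel:** It stands in the tube with its top within about 2 mm of the tube's axis.
- **Surroundings:** The glue bottle is where it started, and I saw no movement of the house. The other two caps look shut.

**What disagreed or was not seen**
- **Fingertip height:** The fingertips sit about 36 mm above the reported TCP. I allowed for this by feeling for contact.
- **Last nudge:** A final 3 mm push to open the cap further moved almost nothing.
- **Screwdriver:** The arm hid it in the last top view. I saw it undisturbed in the wrist view after lifting the dowel and did not go near it later.

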